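# Find and open the empty compartment of the sample drop box

### The arm

A 6-joint arm with a two-finger parallel gripper is mounted at the origin on a cart in front of the work surface, level with it; the furniture and walls round the work are solid. World frame = base frame: x ahead of the robot, y to its left, z up, the work surface at z = 0. Lengths are in m, angles in degrees, forces in N, time in s.
With the tool pointing down it reaches from about 0.4 to 0.825 m from the base axis. Payload 7 kg.
Tool frame: the origin (TCP) lies at the very end of the fingers, on their centre line; the grasp point (between the pads) lies 19 mm behind it (ctrl.grasp_offset is the distance from the TCP to the grasp point, in m); z points along the fingers, y is the line along which they close (so a half turn about z gives the same grasp; the last joint's range is limited). The gripper opens to 88 mm and grips with 3 to 60 N. Pads are 19 mm wide; open, the fingers measure 130 mm over their backs; the gripper's body (78 mm by 193 mm) begins 47 mm behind the grasp point.
Start: joints at [82.397, 20.546, 0.682, 0, -70.136, -16.507], TCP at [0.276, 0.616, 0.227] pointing down, gripper open.
Joint ranges: [-176.03, 176.03], [-82.01, 121.73], [-58.28, 71.71], [-173.87, 95.51], [-174.79, -0.11], [-173.66, 173.66]. Speed limits (degrees/s): [136.94, 136.94, 172.46, 180, 180, 180].

### API

Orientations are given as [roll, pitch, yaw] about the fixed x, y, z axes, in that order (R = Rz(yaw) Ry(pitch) Rx(roll)).
In Python, from plant import ctrl gives the robot as it stands. The module is installed in compiled form; this text tells all that it offers.
- The arm moves only by the tool jog_arm, never from a script. Its argument "plan" is a list that holds one entry, the list of rows, each a list of 7 numbers: the opening, from 0 (shut) to 1 (fully open), then the shift along the tool's x, y, z in m, then the turn, a rotation vector about the tool's x, y, z in degrees. A call has 1 to 20 rows; each row is the pose to reach, as a shift and turn from the pose commanded when the call began, along the tool's axes at that moment; what a row does not reach only later rows make up. A row lasts 1/8 s, in which the tool goes at most 62.5 mm and 10.7 degrees, less where a joint would pass 70% of its speed; a pose out of reach is approached as far as the arm can. A call with a gripper value outside its range is refused whole. The fingers move at their own pace and stop on an object; the grip force is fixed at half the most. Time passes only in rows, so rows that repeat a pose let the fingers close. It gives the time, the measured TCP pose, the force, the opening and the grip force at its end, in the units of the state.
- ctrl.get_obs(): the state, without advancing time (a new reading comes with each control period).
- ctrl.snapshot(name): name is "scene" or "side" or "wrist"; returns a dict with "image" (384x512x3 uint8, red, green, blue), "vertical_fov" (degrees; the focal length in pixels is half the picture's height over the tangent of half this angle, whatever the lens; pixels are square), "cx", "cy" (the principal point, pixels), "R" (3x3) and "t" (3): a world point X has camera coordinates R X + t; the wrist camera has in their place "T_tool_cam" (4x4, takes a point from camera to tool coordinates, whose origin is the TCP and whose axes are the flange's). Camera axes: x right, y down, z forward; pixel columns grow to the right and rows downward; lengths in m; the calibration is good to about 2 mm. A picture is of the moment at which its call begins: read the wrist's pose just before it. There is no depth.
- ctrl.close_job(): hands the job in; it is judged then, once.
The state is a dict: "clock": time; "joint_pos": joint angles; "qvel": joint speeds; "tau": joint torques, N m; "tool_pos": TCP position; "orientation": TCP orientation; "force": force on the tool from outside, world axes, zero at the start; "moment": the same for the moment, N m; "opening": finger opening in m; "gripper_force": force on a finger pad.
Only numpy, scipy, OpenCV 4.12 (cv2) and the standard library are available. Lean on these libraries where they do the work, as an engineer would, in place of code of your own. Each camera call takes 0.05 s, during which the arm holds its last target. There are 200 camera calls.

### The job

Three of the four compartments of the white sample drop box are full and one is empty: press gently on the yellow dots of the blue flaps until you find the flap that rocks, then push the front edge that has come up over backwards, so that this flap stands fully open, leaning back past upright, ready for today's tubes. Leave the other flaps shut, do not force a flap that does not give, and leave the things lying about on the table where they are; finish clear of everything.

Things in the scene. Friction and masses are not known exactly. Their poses are not given: they have to be found in the camera images.
- drop_box: white sample drop box, fixed, 146 deep (x) x 366 wide (y) x 80 high; origin at the centre of its underside, x to its back (away from the robot), y to its left, z up. In its flat top is a row of four identical blue flaps, flap 1 at the left (+y) to flap 4 at the right, centred at y = +132, +44, -44, -132 mm, each over a compartment of its own. The top's front and back rims are 21 wide
- flap_1 (a joint): angle of flap 1: 0 shut, grows as the dotted back end goes down and the front edge comes up, 1.57 upright, 1.75 at the stop (leaning away). It stays where it is left (friction 0.05 N m, no spring). Over a full compartment it gives little and firmly (under 0.1 rad at 20 N) and comes back; over the empty one, unseen and another each time, it rocks at about 3 N on the dot
- flap_1_press (a point): centre of the yellow dot (26 across) on the upper face of flap 1, 28 mm behind its pivot and 17 mm from its back edge; turns with the flap
- flap_1_pivot (a point): middle of the level pivot (along the box's y) of flap 1, 77.5 mm above the table, 2.5 below the top. The flap is a plate 5 thick, 74 wide, flush with the top when shut, 2 mm of gap round it: from the pivot 55 mm forward to its front edge (white line, nearest the robot), 45 mm back to the dotted end. The empty compartment is free to 60 mm below the top
- flap_2 (a joint): angle of flap 2: 0 shut, grows as the dotted back end goes down and the front edge comes up, 1.57 upright, 1.75 at the stop (leaning away). It stays where it is left (friction 0.05 N m, no spring). Over a full compartment it gives little and firmly (under 0.1 rad at 20 N) and comes back; over the empty one, unseen and another each time, it rocks at about 3 N on the dot
- flap_2_press (a point): centre of the yellow dot (26 across) on the upper face of flap 2, 28 mm behind its pivot and 17 mm from its back edge; turns with the flap
- flap_2_pivot (a point): middle of the level pivot (along the box's y) of flap 2, 77.5 mm above the table, 2.5 below the top. The flap is a plate 5 thick, 74 wide, flush with the top when shut, 2 mm of gap round it: from the pivot 55 mm forward to its front edge (white line, nearest the robot), 45 mm back to the dotted end. The empty compartment is free to 60 mm below the top
- flap_3 (a joint): angle of flap 3: 0 shut, grows as the dotted back end goes down and the front edge comes up, 1.57 upright, 1.75 at the stop (leaning away). It stays where it is left (friction 0.05 N m, no spring). Over a full compartment it gives little and firmly (under 0.1 rad at 20 N) and comes back; over the empty one, unseen and another each time, it rocks at about 3 N on the dot
- flap_3_press (a point): centre of the yellow dot (26 across) on the upper face of flap 3, 28 mm behind its pivot and 17 mm from its back edge; turns with the flap
- flap_3_pivot (a point): middle of the level pivot (along the box's y) of flap 3, 77.5 mm above the table, 2.5 below the top. The flap is a plate 5 thick, 74 wide, flush with the top when shut, 2 mm of gap round it: from the pivot 55 mm forward to its front edge (white line, nearest the robot), 45 mm back to the dotted end. The empty compartment is free to 60 mm below the top
- flap_4 (a joint): angle of flap 4: 0 shut, grows as the dotted back end goes down and the front edge comes up, 1.57 upright, 1.75 at the stop (leaning away). It stays where it is left (friction 0.05 N m, no spring). Over a full compartment it gives little and firmly (under 0.1 rad at 20 N) and comes back; over the empty one, unseen and another each time, it rocks at about 3 N on the dot
- flap_4_press (a point): centre of the yellow dot (26 across) on the upper face of flap 4, 28 mm behind its pivot and 17 mm from its back edge; turns with the flap
- flap_4_pivot (a point): middle of the level pivot (along the box's y) of flap 4, 77.5 mm above the table, 2.5 below the top. The flap is a plate 5 thick, 74 wide, flush with the top when shut, 2 mm of gap round it: from the pivot 55 mm forward to its front edge (white line, nearest the robot), 45 mm back to the dotted end. The empty compartment is free to 60 mm below the top
- green_tube: clear sample tube with a green cap, 17x92x17, lying on the table in front of the box; loose, to be left alone; origin at the centre of its underside
- red_marker: white marker pen with a red cap, 17x135x16, lying on the table in front of the box; loose, to be left alone; origin at the centre of its underside
- lancet_carton: small white and teal carton, 52x92x47, standing to the right of the box; loose, to be left alone; origin at the centre of its underside
- glue: yellow glue stick with a red cap, 26 across and 90 tall, standing to the right of the box; loose, to be left alone; origin at the centre of its underside
- swab: thin white swab pack, 22x165x8, lying in front of the box, to the right; loose, to be left alone; origin at the centre of its underside
- scissors: scissors with black and orange grips, 179x90x14, lying in front of the box, to the left; loose, to be left alone; origin at the centre of its underside

How it is judged (in metres and radians):
On the way:
1. the flap over the empty compartment is pressed and rocks (value of joint any of flap_1, flap_2, flap_3, flap_4 above 0.2 rad), for 0.1 s.
At the end, for the whole second after the job is handed in: one flap stands open past upright (joint above 1.6 rad; the stop is at 1.75) and at rest, and the other three are shut (below 0.06 rad) (((value of joint flap_1 above 1.6 rad and velocity of joint flap_1 between -0.05 and 0.05 rad/s and value of joint each of flap_2, flap_3, flap_4 below 0.06 rad) or (value of joint flap_2 above 1.6 rad and velocity of joint flap_2 between -0.05 and 0.05 rad/s and value of joint each of flap_1, flap_3, flap_4 below 0.06 rad) or (value of joint flap_3 above 1.6 rad and velocity of joint flap_3 between -0.05 and 0.05 rad/s and value of joint each of flap_1, flap_2, flap_4 below 0.06 rad) or (value of joint flap_4 above 1.6 rad and velocity of joint flap_4 between -0.05 and 0.05 rad/s and value of joint each of flap_1, flap_2, flap_3 below 0.06 rad))); the robot touches nothing.
It fails at once if the box or a flap is pressed by the fingers with more than 60 N (contact force between the fingers and drop_box above 60 N).
It fails at once if a loose thing on the table is lifted, carried or shoved by more than 20 mm (distance of any of green_tube, red_marker, lancet_carton, glue, swab, scissors from where it was at the start of the episode above 0.02 m).
It also fails if it takes over 54 s, if anything falls off the work surface, if the arm or the gripper's body presses on something with over 40 N, if the wrist force passes 120 N, or if a joint passes its speed limit or range.

## Working session

There is one attempt and no reset: what is moved stays moved. The work goes in short steps, Python scripts to look and compute and a tool call to move; the robot and the scene stay as the last step left them, time stands still between calls to the robot, and variables do not carry over. Pictures are saved under pics/ and viewed, at most 10 in all, crops included, and the job is handed in when it is done.

Besides the shell and the picture viewer there is one more tool, called after "Emit:" as name(argument=value, ...) on one line, values as JSON. jog_arm: Moves the arm, as the interface text tells. Its arguments: {"type":"object","properties":{"plan":{"type":"array","items":{"type":"array","items":{"type":"array","items":{"type":"number"}}}}},"required":["plan"]}

```bash
mkdir -p pics
cat > h.py <<'E'
import numpy as np, cv2
from plant import ctrl
from scipy.spatial.transform import Rotation as Ro
def tool():
    o=ctrl.get_obs(); return Ro.from_euler('xyz',o['orientation'],degrees=True).as_matrix(), np.array(o['tool_pos']), o
def snap(n,f):
    R,p,o=tool(); s=ctrl.snapshot(n); cv2.imwrite('pics/'+f+'.png',s['image'][:,:,::-1])
    if n=='wrist':
        T=np.array(s['T_tool_cam']); s['C']=R@T[:3,3]+p; s['M']=R@T[:3,:3]
    else:
        Rc=np.array(s['R']); s['C']=-Rc.T@np.array(s['t']); s['M']=Rc.T
    s['f']=s['image'].shape[0]/2/np.tan(np.radians(s['vertical_fov'])/2); return s
def ray(s,u,v):
    d=s['M']@np.array([(u-s['cx'])/s['f'],(v-s['cy'])/s['f'],1]); return s['C'],d/np.linalg.norm(d)
def plane(s,u,v,z):
    C,d=ray(s,u,v); return C+d*(z-C[2])/d[2]
def proj(s,X):
    c=s['M'].T@(np.array(X)-s['C']); return s['f']*c[:2]/c[2]+[s['cx'],s['cy']]
def yellow(s):
    h=cv2.cvtColor(s['image'],cv2.COLOR_RGB2HSV); m=cv2.inRange(h,(20,120,100),(36,255,255))
    n,l,st,c=cv2.connectedComponentsWithStats(m); return [(round(c[i][0],1),round(c[i][1],1),int(st[i][4])) for i in range(1,n) if st[i][4]>15]
E
python3 - <<'E'
from h import *
S={}
for n in('scene','side','wrist'):
    s=S[n]=snap(n,n+'0'); print(n,s['C'].round(3),s['f'])
    for y in yellow(s): print(y,plane(s,y[0],y[1],.08).round(4))
o=ctrl.get_obs();print(o)
cv2.imwrite('pics/both.png',cv2.resize(np.hstack([S[n]['image'] for n in('scene','side')])[:,:,::-1],(800,300)))
E
```

```text
scene [-0.026  0.238  0.715] 374.0491161776084
(np.float64(266.8), np.float64(122.5), 52) [ 0.6925 -0.3806  0.08  ]
(np.float64(305.7), np.float64(140.5), 90) [ 0.5527 -0.4049  0.08  ]
(np.float64(272.2), np.float64(145.9), 31) [ 0.5957 -0.3172  0.08  ]
(np.float64(245.6), np.float64(157.4), 36) [ 0.6043 -0.2298  0.08  ]
(np.float64(217.3), np.float64(170.1), 38) [ 0.6114 -0.1419  0.08  ]
(np.float64(187.0), np.float64(183.4), 45) [ 0.6194 -0.055   0.08  ]
side [ 0.289 -1.064  0.867] 476.7701623091966
(np.float64(388.1), np.float64(98.4), 118) [1.0546 0.1934 0.08  ]
(np.float64(285.6), np.float64(111.4), 922) [0.7046 0.2037 0.08  ]
(np.float64(283.3), np.float64(162.9), 29) [ 0.6179 -0.0569  0.08  ]
(np.float64(290.4), np.float64(182.8), 33) [ 0.6106 -0.145   0.08  ]
(np.float64(297.8), np.float64(204.7), 40) [ 0.6023 -0.232   0.08  ]
(np.float64(306.2), np.float64(229.4), 49) [ 0.5941 -0.3198  0.08  ]
(np.float64(328.9), np.float64(293.1), 108) [ 0.5787 -0.5073  0.08  ]
wrist [0.35  0.583 0.383] 280.70580116680145
(np.float64(96.4), np.float64(274.5), 33) [0.2491 0.84   0.08  ]
(np.
[... 167 characters left out ...]
1) [0.0585 0.4936 0.08  ]
{'clock': 0.15, 'joint_pos': array([ 8.23978095e+01,  2.05824551e+01,  6.47063484e-01, -1.42562848e-02,
       -7.01344844e+01, -1.65074997e+01]), 'qvel': array([-0.00604103, -0.16842784,  0.11923026,  0.03927212, -0.05841897,
        0.06711973]), 'tau': array([-1.57716542e-03, -5.83274460e+01,  2.93291885e+01,  7.00121462e+00,
        8.80373991e-03, -1.02643055e-04]), 'tool_pos': array([0.27559947, 0.61579046, 0.22584344]), 'orientation': array([ 1.79929195e+02, -7.00517470e-03, -2.41145385e+01]), 'force': array([-0.11951817, -0.3949287 , -0.55098253]), 'moment': array([-0.03202317, -0.04530417,  0.00153479]), 'gripper_force': 0.0, 'opening': 0.08782205181707586}
```

View pics/scene0.png

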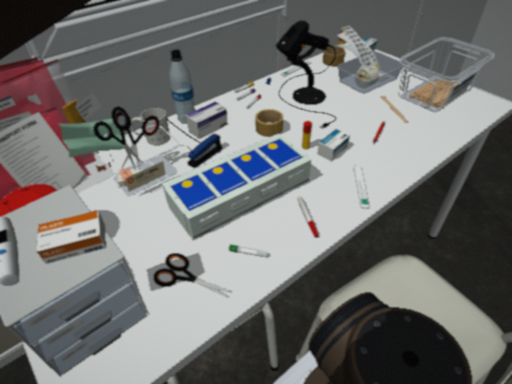

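View pics/side0.png

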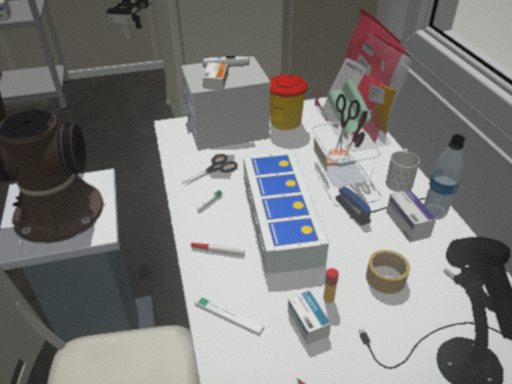

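The two fixed views agree: there are four dots in a row, with flap 1 nearest the grey cabinet. In the side view the cabinet base runs from about (195,143) to (268,137), and the scissors lie at (215,168). I'll compute the box frame and the route.

Run:
```python
from h import *
a=snap('scene','a');b=snap('side','b')
P=[((187,183.4),(283.3,162.9)),((217.3,170.1),(290.4,182.8)),((245.6,157.4),(297.8,204.7)),((272.2,145.9),(306.2,229.4))]
D=[]
for p,q in P:
    C1,d1=ray(a,*p);C2,d2=ray(b,*q)
    t=np.linalg.lstsq(np.c_[d1,-d2],C2-C1,rcond=None)[0]
    D.append((C1+t[0]*d1+C2+t[1]*d2)/2); print(D[-1].round(4),'gap',np.linalg.norm(C1+t[0]*d1-C2-t[1]*d2).round(4))
D=np.array(D); v=D[0]-D[3]; print('yaw',np.degrees(np.arctan2(-v[0],v[1])),'len',np.linalg.norm(v))
for u,w in((195,143),(268,137)): print('cab base',plane(b,u,w,0).round(3))
for u,w in((183,70),(265,62),(190,105)): print('cab top @.2',plane(b,u,w,.2).round(3))
R,p,o=tool();print('toolR',R.round(3))
for X in((.36,.30,.26),(.60,-.05,.2)): print((R.T@(np.array(X)-p)).round(3))
```

```text
[ 0.619  -0.0553  0.0794] gap 0.0016
[ 0.6118 -0.1427  0.0786] gap 0.0014
[ 0.6037 -0.2302  0.0792] gap 0.0021
[ 0.5955 -0.318   0.0788] gap 0.0019
yaw -5.097680479550247 len 0.263755719828311
cab base [0.409 0.222 0.   ]
cab base [0.644 0.193 0.   ]
cab top @.2 [0.407 0.333 0.2  ]
cab top @.2 [0.667 0.319 0.2  ]
cab top @.2 [0.396 0.113 0.2  ]
toolR [[ 0.913 -0.409 -0.   ]
 [-0.409 -0.913 -0.001]
 [ 0.     0.001 -1.   ]]
[ 0.206  0.254 -0.034]
[0.568 0.475 0.027]
```

Emit:
jog_arm(plan=[[[0,0,0,-0.06,0,0,0],[0,0,0,-0.12,0,0,0],[0,0,0,-0.17,0,0,0],[0,0.045,0.036,-0.17,0,0,-1.5],[0,0.09,0.072,-0.17,0,0,-3],[0,0.135,0.108,-0.17,0,0,-4.5],[0,0.18,0.145,-0.17,0,0,-6],[0,0.225,0.181,-0.17,0,0,-7.5],[0,0.27,0.217,-0.17,0,0,-9],[0,0.315,0.253,-0.17,0,0,-10.5],[0,0.36,0.289,-0.17,0,0,-12],[0,0.405,0.325,-0.17,0,0,-13.5],[0,0.45,0.362,-0.17,0,0,-15],[0,0.495,0.398,-0.17,0,0,-16.5],[0,0.54,0.434,-0.17,0,0,-18],[0,0.588,0.472,-0.17,0,0,-19],[0,0.588,0.472,-0.12,0,0,-19],[0,0.588,0.472,-0.06,0,0,-19],[0,0.588,0.472,0,0,0,-19],[0,0.588,0.472,0,0,0,-19]]])

```text
clock: 2.75
tool_pos: [0.6166, -0.0553, 0.222]
orientation: [179.9, 0.5, -5.1]
force: [-0.4, -0.3, 1.5]
opening: 0.0003
gripper_force: 0.0
```

Run:
```python
from h import *
s=snap('wrist','w1'); R,p,o=tool(); print(p.round(4),o['orientation'].round(2),o['force'].round(2))
for y in yellow(s): print(y,plane(s,y[0],y[1],.08).round(4))
```

```text
[ 0.6191 -0.0553  0.2261] [ 1.7991e+02  1.7000e-01 -5.1000e+00] [ 0.58 -0.64  1.12]
(np.float64(251.1), np.float64(182.3), 364) [ 0.6185 -0.0537  0.08  ]
(np.float64(330.7), np.float64(182.2), 368) [ 0.6106 -0.141   0.08  ]
(np.float64(410.5), np.float64(182.1), 369) [ 0.6027 -0.2286  0.08  ]
(np.float64(490.0), np.float64(182.0), 374) [ 0.5949 -0.3159  0.08  ]
```

View pics/w1.png

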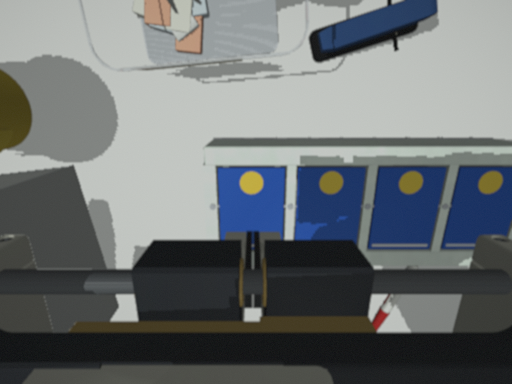

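The wrist view shows the four dots at (251,182), (331,182), (411,182) and (490,182), and the tool is square to the box over dot 1. Next I press it gently.

Emit:
jog_arm(plan=[[[0,0,0,0.05,0,0,0],[0,0,0,0.1,0,0,0],[0,0,0,0.13,0,0,0],[0,0,0,0.14,0,0,0],[0,0,0,0.144,0,0,0],[0,0,0,0.147,0,0,0],[0,0,0,0.148,0,0,0],[0,0,0,0.148,0,0,0]]])

```text
clock: 3.8
tool_pos: [0.6206, -0.0548, 0.0797]
orientation: [-180.0, -0.1, -5.1]
force: [0.6, 1.1, 2.8]
opening: 0.0002
gripper_force: 1.3
```

Emit:
jog_arm(plan=[[[0,0,0,0.001,0,0,0],[0,0,0,0.002,0,0,0],[0,0,0,0.003,0,0,0],[0,0,0,0.003,0,0,0]]])

```text
clock: 4.3
tool_pos: [0.6199, -0.0549, 0.0755]
orientation: [-180.0, -0.0, -5.1]
force: [2.3, 0.0, 2.5]
opening: 0.0007
gripper_force: 1.5
```

Emit:
jog_arm(plan=[[[0,0,0,0.002,0,0,0],[0,0,0,0.004,0,0,0],[0,0,0,0.006,0,0,0],[0,0,0,0.006,0,0,0]]])

```text
clock: 4.8
tool_pos: [0.6187, -0.055, 0.0689]
orientation: [180.0, 0.1, -5.1]
force: [0.7, 0.9, 0.9]
opening: 0.0001
gripper_force: 0.5
```

Flap 1 gives at under 3 N, well past what a full one would, so it is the one over the empty compartment. I'll press it deeper.

Emit:
jog_arm(plan=[[[0,0,0,0.003,0,0,0],[0,0,0,0.006,0,0,0],[0,0,0,0.009,0,0,0],[0,0,0,0.012,0,0,0],[0,0,0,0.015,0,0,0],[0,0,0,0.018,0,0,0],[0,0,0,0.018,0,0,0]]])

```text
clock: 5.68
tool_pos: [0.6194, -0.0549, 0.0511]
orientation: [180.0, 0.0, -5.1]
force: [-0.4, 0.0, -1.1]
opening: 0.0
gripper_force: 0.4
```

Run:
```python
from h import *
s=snap('side','s2'); print(ctrl.get_obs()['tool_pos'])
im=s['image'][100:260,200:400,::-1]; cv2.imwrite('pics/s2c.png',cv2.resize(im,None,fx=3.5,fy=3.5,interpolation=cv2.INTER_CUBIC))
```

```text
[ 0.61939167 -0.05489108  0.05118801]
```

View pics/s2c.png

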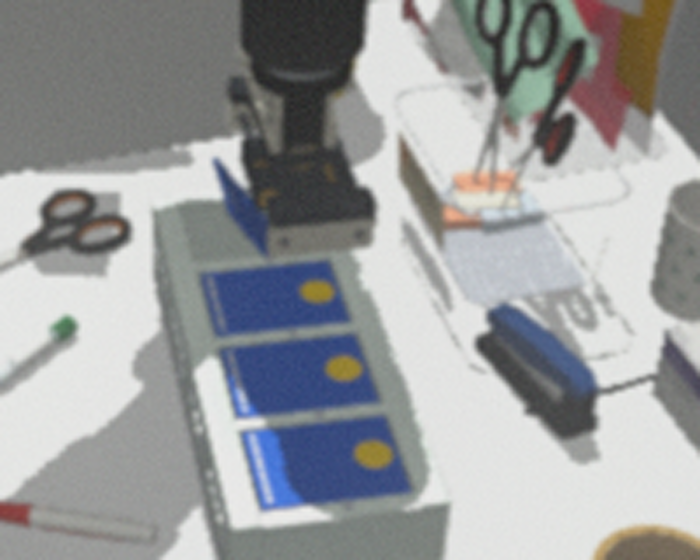

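The side crop shows flap 1 raised to about 55–60° with the other three shut. Next I withdraw upward, go round to the front and lower behind the raised edge.

Emit:
jog_arm(plan=[[[0,0,0,-0.02,0,0,0],[0,0,0,-0.06,0,0,0],[0,0,0,-0.11,0,0,0],[0,0,0,-0.12,0,0,0],[0,-0.05,0,-0.12,0,0,0],[0,-0.1,0,-0.12,0,0,0],[0,-0.105,0,-0.12,0,0,0],[0,-0.105,0,-0.08,0,0,0],[0,-0.105,0,-0.059,0,0,0],[0,-0.105,0,-0.059,0,0,0]]])

```text
clock: 6.98
tool_pos: [0.5139, -0.0459, 0.1087]
orientation: [179.9, 0.2, -5.1]
force: [-0.7, 1.0, -0.6]
opening: 0.0007
gripper_force: 0.0
```

Run:
```python
from h import *
s=snap('side','s3'); print(ctrl.get_obs()['tool_pos'],ctrl.get_obs()['force'])
im=s['image'][100:260,200:400,::-1]; cv2.imwrite('pics/s3c.png',cv2.resize(im,None,fx=3.5,fy=3.5,interpolation=cv2.INTER_CUBIC))
```

```text
[ 0.51488194 -0.0457395   0.11001766] [1.13959653 0.09514    0.62066867]
```

View pics/s3c.png

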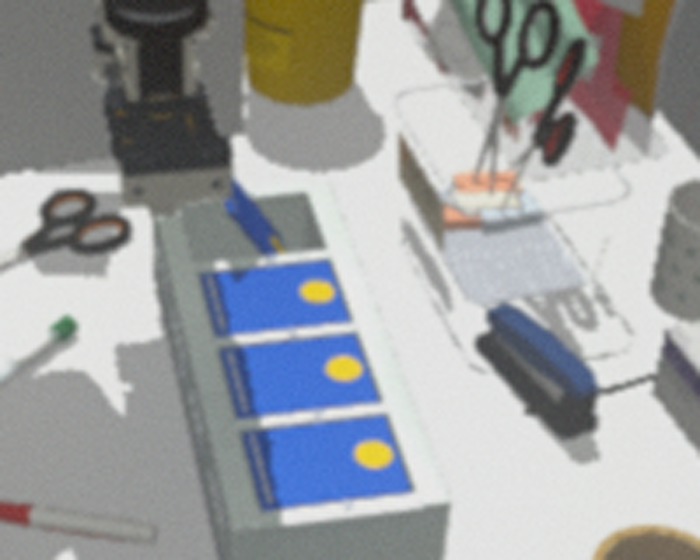

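The flap stayed up at about 50–55°, with the finger in front of its edge. Now I push it back.

Emit:
jog_arm(plan=[[[0,0,0,0.008,0,0,0],[0,0.015,0,0.008,0,0,0],[0,0.025,0,0.008,0,0,0],[0,0.032,0,0.008,0,0,0],[0,0.039,0,0.006,0,0,0],[0,0.046,0,0.002,0,0,0],[0,0.053,0,-0.002,0,0,0],[0,0.058,0,-0.004,0,0,0],[0,0.062,0,-0.005,0,0,0],[0,0.065,0,-0.005,0,0,0],[0,0.065,0,-0.005,0,0,0]]])

```text
clock: 8.4
tool_pos: [0.5802, -0.0514, 0.1156]
orientation: [-180.0, -0.0, -5.1]
force: [0.2, 0.2, -0.6]
opening: 0.0006
gripper_force: 0.0
```

Emit:
jog_arm(plan=[[[0,0.002,0,0,0,0,0],[0,0.004,0,0,0,0,0],[0,0.004,0,0,0,0,0]]])

```text
clock: 8.78
tool_pos: [0.5839, -0.0517, 0.1155]
orientation: [-180.0, -0.0, -5.1]
force: [-0.3, 0.5, -1.1]
opening: 0.0006
gripper_force: 0.3
```

Run:
```python
from h import *
s=snap('side','s4'); print(ctrl.get_obs()['tool_pos'],ctrl.get_obs()['force'])
im=s['image'][100:200,230:350,::-1]; cv2.imwrite('pics/s4c.png',cv2.resize(im,None,fx=5,fy=5,interpolation=cv2.INTER_CUBIC))
```

```text
[ 0.58385056 -0.05171031  0.11550497] [ 0.01280734 -0.21350113 -0.38533239]
```

View pics/s4c.png

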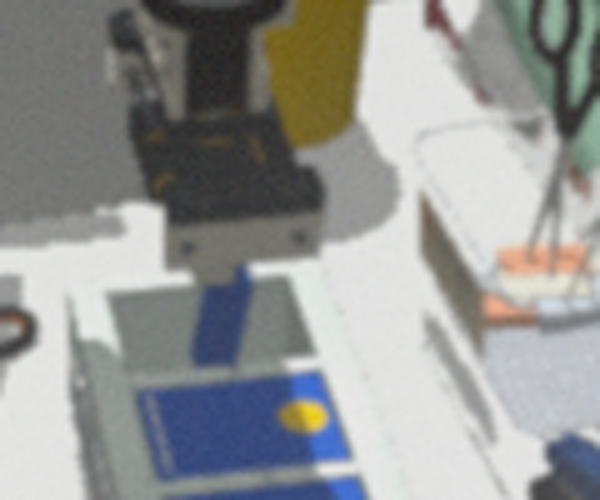

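The flap is now around upright and the force is still about zero, so I'll nudge on until the stop is felt.

Emit:
jog_arm(plan=[[[0,0.001,0,0,0,0,0],[0,0.002,0,0,0,0,0],[0,0.003,0,0,0,0,0],[0,0.003,0,0,0,0,0]]])

```text
clock: 9.32
tool_pos: [0.5849, -0.0519, 0.1153]
orientation: [180.0, 0.2, -5.1]
force: [-7.7, 3.3, 5.1]
opening: -0.0003
gripper_force: 4.5
```

Emit:
jog_arm(plan=[[[0,0.001,0,0,0,0,0],[0,0.001,0,0,0,0,0]]])

```text
clock: 9.57
tool_pos: [0.585, -0.0519, 0.1153]
orientation: [180.0, 0.3, -5.1]
force: [-11.3, 4.5, 6.9]
opening: 0.0002
gripper_force: 6.4
```

At the stop: the force climbs with no further travel. I'll back off and clear.

Emit:
jog_arm(plan=[[[0,-0.005,0,0,0,0,0],[0,-0.02,0,0,0,0,0],[0,-0.05,0,0,0,0,0],[0,-0.09,0,-0.03,0,0,0],[0,-0.11,0,-0.08,0,0,0],[0,-0.11,0,-0.14,0,0,0],[0,-0.11,0,-0.16,0,0,0],[0,-0.11,0,-0.16,0,0,0],[0,-0.11,0,-0.16,0,0,0]]])

```text
clock: 10.7
tool_pos: [0.4774, -0.0423, 0.2746]
orientation: [-180.0, 0.1, -5.1]
force: [-0.4, 0.8, -1.0]
opening: 0.0003
gripper_force: 0.0
```

Run:
```python
from h import *
s=snap('side','s5'); a=snap('scene','a5'); print(ctrl.get_obs()['tool_pos'],ctrl.get_obs()['force'])
c=lambda i:cv2.resize(i[:,:,::-1],(400,300),interpolation=cv2.INTER_CUBIC)
cv2.imwrite('pics/c5.png',np.hstack([c(s['image'][130:265,210:390]),c(a['image'][110:260,130:330])]))
# pivot and expected front-edge pixels at several angles
y=np.radians(-5.1);bx=np.array([np.cos(y),np.sin(y),0]);by=np.array([-np.sin(y),np.cos(y),0])
P=np.array([.619,-.055,.0775])-.028*bx
for th in(1.4,1.57,1.66,1.75):
  e=P+.055*(-np.cos(th)*bx+np.sin(th)*np.array([0,0,1]))
  print(th,[ (proj(v,e+k*.037*by)).round(1) for v in(s,) for k in(-1,1)])
```

```text
[ 0.47742975 -0.04241098  0.2742141 ] [ 1.39411928  1.06280127 -0.16569795]
1.4 [array([273. , 156.3]), array([267.9, 140.7])]
1.57 [array([276.5, 155.7]), array([271.2, 140.1])]
1.66 [array([278.3, 155.6]), array([273., 140.])]
1.75 [array([280.1, 155.6]), array([274.7, 140. ])]
```

View pics/c5.png

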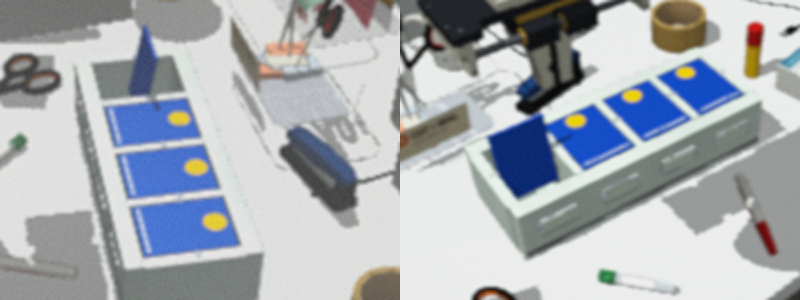

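The picture shows flap 1 leaning back, its far top corner at about (276,141) in the side view. The prediction for 1.75 rad is (275,140). The other flaps are shut and nothing on the table has moved.

```bash
python3 -c "
from plant import ctrl
print(ctrl.close_job())"
```

```text
the job is handed in; nothing more can be done
None
```

Flap 1 was the one over the empty compartment; I pushed it back to its stop (about 1.75 rad), left the other three shut and the loose things where they were, backed the arm clear and handed the job in at about 11 s, though hand-in returned no verdict.

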